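Reassemble the take-apart card model of a town house

ROBOT

A 6-joint arm with a two-finger parallel gripper is mounted at the origin on the work surface. World frame = base frame: x ahead of the robot, y to its left, z up, the work surface at z = 0. Lengths are in m, angles in rad, forces in N, time in s.
With the tool pointing down it reaches from about 0.375 to 0.975 m from the base axis. Payload 3.8 kg.
Tool frame: the origin (TCP) lies on the centre line of the jaws, within the pads' length; the fingertips stand 17 mm ahead of it and the grasp point (between the pads) lies 2 mm behind it (bot.tip_extent is the distance from the TCP to the fingertips, in m); z points along the fingers, y is the line along which they close (so a half turn about z gives the same grasp; the last joint's range is limited). The gripper opens to 85 mm and grips with 20 to 120 N. Pads are 22 mm wide; open, the fingers measure 114 mm over their backs; the gripper's body (76 mm by 85 mm) begins 54 mm behind the grasp point. The pads swing forward as they close: fully open they stand 13 mm farther back than shut.
Start: joints at [1.212, 0.264, 1.604, -0, 1.274, -0.037], TCP at [0.213, 0.64, 0.248] pointing down, gripper open.
Joint ranges: [-2.63, 2.63], [-0.94, 2.18], [0.31, 2.57], [-1.31, 4.45], [0, 2.66], [-2.55, 2.55]. Speed limits (rad/s): [2.57, 2.57, 3.14, 3.14, 3.14, 3.14].

INTERFACE

Orientations are given as a rotation vector (axis times angle).
In Python, from workcell import readout, read_camera, finish_job, bot gives the robot as it stands.
- The arm moves only by the tool jog_arm, never from a script. Its argument "deltas" is one flat list of numbers, 7 for each row, row after row: the shift along the tool's x, y, z in m, then the turn, a rotation vector about the tool's x, y, z in degrees, then the gripper command: -1 is shut, 1 is fully open, values between are in proportion. A call has 1 to 8 rows; each row is the pose to reach, as a shift and turn from the pose commanded when the call began, along the tool's axes at that moment; what a row does not reach only later rows make up. A row lasts 1/10 s, in which the tool goes at most 50 mm and 8.59 degrees, less where a joint would pass 70% of its speed; a pose out of reach is approached as far as the arm can. A call with a gripper value outside its range is refused whole. The fingers move at their own pace and stop on an object; "squeeze" is the grip in N (left out, the last holds). Time passes only in rows, so rows that repeat a pose let the fingers close. It gives the time, the measured TCP pose, the force, the opening and the grip force at its end, in the units of the state.
- readout.read_state(): the state, without advancing time (a new reading comes with each control period).
- read_camera(name): name is "scene" or "top"; returns a dict with "color" (420x560x3 uint8, blue, green, red), "fx", "fy", "cx", "cy" (pixels), "origin" and "attitude" of the camera in the world. Camera axes: x right, y down, z forward; pixel columns grow to the right and rows downward; lengths in m; the calibration is good to about 2 mm. A picture is of the moment at which its call begins. There is no depth.
- finish_job(): hands the job in; it is judged then, once.
The state is a dict: "time": time; "q": joint angles; "joint_vel": joint speeds; "joint_torque": joint torques, N m; "tool_pos": TCP position; "tcp_rot": TCP orientation; "wrist_force": force on the tool from outside, world axes, zero at the start; "torque": the same for the moment, N m; "width": opening from 0.0 (shut) to 1.0 (fully open); "grip_force": force on a finger pad.
Only numpy, scipy, OpenCV 4.12 (cv2) and the standard library are available. Lean on these libraries where they do the work, as an engineer would, in place of code of your own. Each camera call takes 0.05 s, during which the arm holds its last target. There are 200 camera calls.

TASK

Put the take-apart card model of the narrow town house back together on the white plot of its base board, one piece at a time from the bottom up: the ground floor with the rear extension, then the middle floor with the balcony, then the top floor with the open loggia, then the roof. Turn every piece so that its front looks towards the street, keep the house walls flush one above the other, and set each piece down gently rather than dropping it. Leave the tape roll, the glue bottle and the glue gun where they are.

Things in the scene. Friction and masses are not known exactly. Their poses are not given: they have to be found in the camera images.
- plot_front (a point): Fixed plywood base board 170 x 130 mm: grey street strip at one end, two bead trees (45 mm tall) at the corners of the other, and between them the white plot slab 114 x 58 mm, its top 12 mm above the bench. This point: middle of the plot's street end, on its top; -x to the street, z up. The front wall stands here: the placed ground floor's origin lies 45 mm along +x from it.
- ground_centre (a point): Ground floor, loose card tray, 40 to 90 g, main box 90 mm (x) by 56 mm (y) with flat side walls, 32 mm high, open top with rooms. Longest piece: at the rear (+x) a lower flat-roofed extension (48 mm wide, 26 mm high) sticks out 22 mm; door and wide window in front. Origin: centre of the main box, half-way up; -x is its front, z up.
- middle_centre (a point): Middle floor, loose card tray, 40 to 90 g, main box 90 mm (x) by 56 mm (y) with flat side walls, 28 mm high, open top with three rooms. At the front (-x) a balcony with thin dark railing sticks out 16 mm. Origin: centre of the main box, half-way up; -x is its front, z up.
- upper_centre (a point): Top floor, loose card tray, 40 to 90 g, main box 90 mm (x) by 56 mm (y) with flat side walls, 26 mm high, open top. Nothing sticks out; at the front (-x) an open loggia 16 mm deep behind a 10 mm high parapet, the front wall set back. Origin: centre of the main box, half-way up; -x is its front, z up.
- roof_centre (a point): Loose card roof, 40 to 70 g: eaves 98 mm (x) by 56 mm (y), upright triangular gables on the two long sides, 56 mm apart, ridge across the width at mid-length, 38 mm high; box dormer on the front slope (-x), chimney (to 50 mm) on the rear slope. Eaves overhang the walls 4 mm front and rear. Origin: mid-length, mid-width, 19 mm above the underside; z up.
- tape_centre (a point): Bystander: roll of cream masking tape lying flat, 100 mm across, 36 mm high, 76 mm core. Origin: its centre, half-way up.
- glue_centre (a point): Bystander: white glue bottle with orange cap standing upright, 60 mm across, 155 mm high. Origin: its axis, half-way up.
- gun_centre (a point): Bystander: black glue gun lying on its side, about 210 mm long with nozzle and glue stick, 40 mm high; handle towards its +y. Origin: middle of the barrel, 20 mm above the bench.

How it is judged:
By the outcome, as a careful person would: the job done as asked, in the order asked, and still so for the second after the job is handed in, with the robot touching nothing.
It also fails if it takes over 112 s, if anything falls off the work surface, if the arm or the gripper's body presses on something with over 40 N, if the wrist force passes 120 N, or if a joint passes its speed limit or range.

## Working session

There is one attempt and no reset: what is moved stays moved. The work goes in short steps, Python scripts to look and compute and a tool call to move; the robot and the scene stay as the last step left them, time stands still between calls to the robot, and variables do not carry over. Pictures are saved under pics/ and viewed, at most 14 in all, crops included, and the job is handed in when it is done.

Besides the shell and the picture viewer there is one more tool, called after "Emit:" as name(argument=value, ...) on one line, values as JSON. jog_arm: Moves the arm, as the interface text tells. Its arguments: {"type":"object","properties":{"deltas":{"type":"array"},"squeeze":{"type":"number"}},"required":["deltas"]}

```bash
ls; mkdir -p pics
cat > h.py <<'E'
import numpy as np, cv2, sys
from scipy.spatial.transform import Rotation as R
from workcell import readout, read_camera, finish_job, bot
def cam(n,fn=None):
    c=read_camera(n)
    if fn: cv2.imwrite('pics/'+fn,c['color'])
    return c
def att(c):
    a=np.array(c['attitude'],float)
    return a if a.shape==(3,3) else R.from_rotvec(a).as_matrix()
def px2w(c,u,v,z):
    d=att(c)@np.array([(u-c['cx'])/c['fx'],(v-c['cy'])/c['fy'],1.]); o=np.array(c['origin'])
    return o+d*(z-o[2])/d[2]
def w2px(c,p):
    q=att(c).T@(np.array(p)-np.array(c['origin'])); return c['fx']*q[0]/q[2]+c['cx'],c['fy']*q[1]/q[2]+c['cy']
E
python3 - <<'E'
from h import *
for n in('top','scene'):
    c=cam(n,n+'0.png'); cv2.imwrite('pics/'+n+'0b.png',cv2.resize(c['color'],(800,600),interpolation=cv2.INTER_CUBIC))
    print({k:v for k,v in c.items() if k!='color'})
print(readout.read_state())
E
```

```text
pics
{'fx': 461.93312799041473, 'fy': 461.93312799041473, 'cx': 278.2947311457575, 'cy': 204.1699695059151, 'origin': array([0.33287698, 0.01020807, 1.49354826]), 'attitude': array([-2.16012087,  2.1531355 , -0.15398797])}
{'fx': 538.934760179588, 'fy': 538.934760179588, 'cx': 283.5805854828363, 'cy': 216.6590434387619, 'origin': array([0.89987858, 0.6795994 , 1.3829954 ]), 'attitude': array([-0.68937852, -2.81418655,  0.79730807])}
{'time': 0.1, 'q': array([ 1.21212186e+00,  2.64678790e-01,  1.60526621e+00,  8.08665888e-06,
        1.27370245e+00, -3.69120458e-02]), 'joint_vel': array([ 1.51431420e-03, -1.57317368e-03, -3.18881941e-03,  1.05345854e-03,
        5.20942830e-04, -5.33460992e-05]), 'joint_torque': array([ 6.36183286e-04, -5.16705072e+01, -3.68589735e+01,  3.13266537e-05,
        6.43503197e-03, -4.55186319e-05]), 'tool_pos': array([0.21324372, 0.63975707, 0.2470703 ]), 'tcp_rot': array([-0.50318329, -3.1006155 ,  0.00316193]), 'wrist_force': array([-0.49724367, -0.5306397 ,  0.13316327]), 'torque': array([-0.01162677, -0.00462176, -0.01900214]), 'grip_force': 0.0, 'width': 0.9973878983506902}
```

View pics/top0b.png

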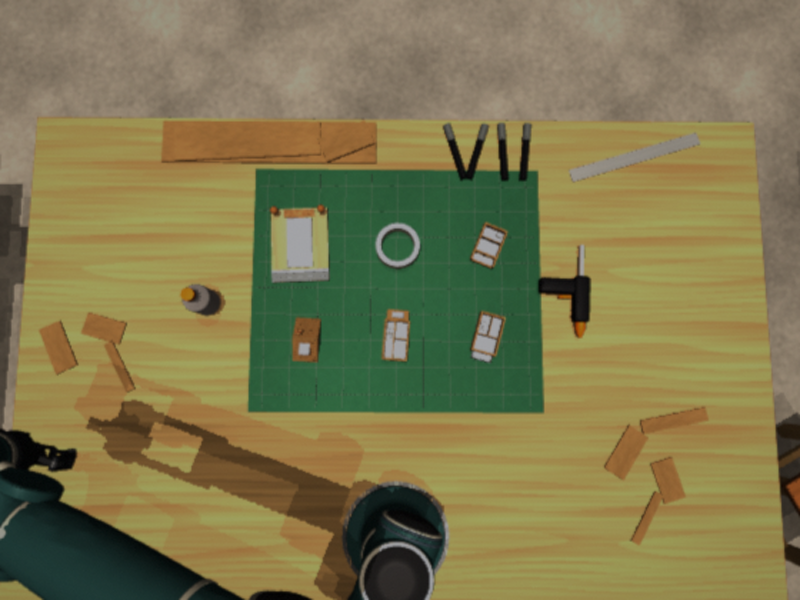

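View pics/scene0b.png

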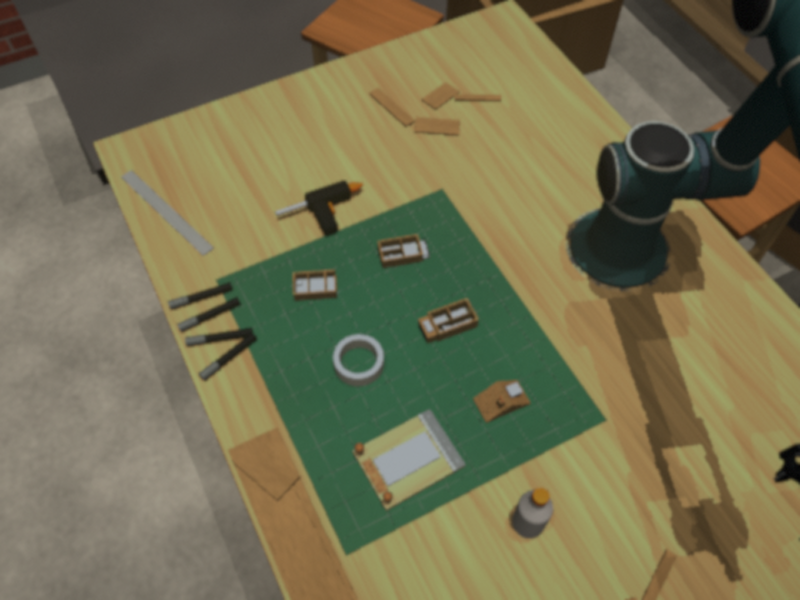

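Run:
```python
from h import *
a=cv2.imread('pics/top0.png'); cv2.imwrite('pics/tc.png',cv2.resize(a[140:260,180:370],None,fx=4.2,fy=4.2,interpolation=cv2.INTER_CUBIC))
a=cv2.imread('pics/scene0.png'); cv2.imwrite('pics/sc.png',cv2.resize(a[155:355,195:395],None,fx=3,fy=3,interpolation=cv2.INTER_CUBIC))
```

```text
(no output)
```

View pics/tc.png

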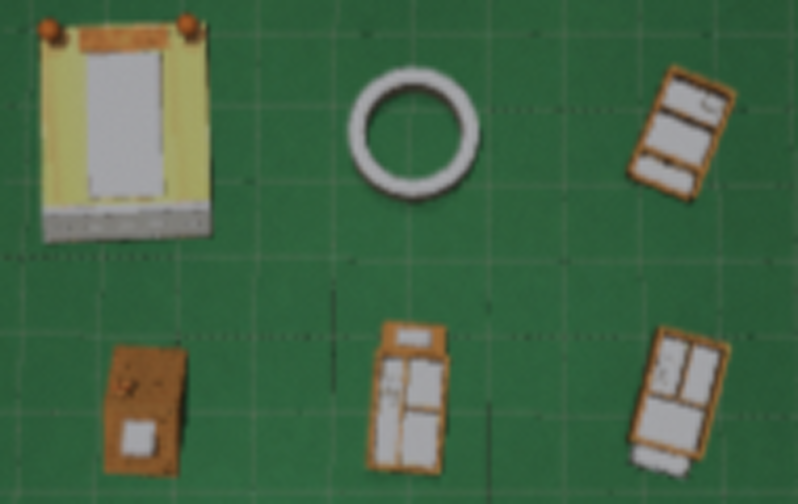

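View pics/sc.png

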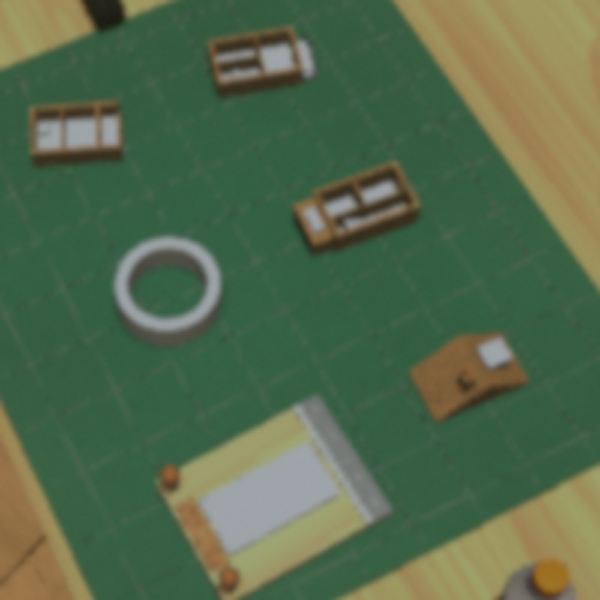

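```bash
cat > fit.py <<'E'
from h import *
from scipy.optimize import least_squares
def fit(obs,L,W,z,g):
    # obs: list of (cam, pts[FL,FR,RR,RL] raw px); returns x,y,yaw
    loc=np.array([[-L/2,W/2],[-L/2,-W/2],[L/2,-W/2],[L/2,W/2]])
    def P(p):
        c,s=np.cos(p[2]),np.sin(p[2]); return np.c_[loc@np.array([[c,s],[-s,c]])+p[:2],np.full(4,z)]
    f=lambda p:np.concatenate([(np.array([w2px(c,q) for q in P(p)])-np.array(o)).ravel() for c,o in obs])
    r=least_squares(f,g); return r.x,r.fun
E
python3 - <<'E'
from fit import *
t,s=cam('top'),cam('scene')
T=lambda l:[(180+(a+.5)/4.2-.5,140+(b+.5)/4.2-.5) for a,b in l]
S=lambda l:[(195+(a+.5)/3-.5,155+(b+.5)/3-.5) for a,b in l]
D={'plot':(.114,.058,.012,[(90,197),(163,197),(160,50),(88,50)],[(340,493),(307,438),(200,497),(232,555)]),
'ground':(.09,.056,.032,[(367,468),(441,472),(447,357),(377,352)],[(418,205),(398,164),(316,193),(336,237)]),
'middle':(.09,.056,.028,[(631,442),(704,460),(730,345),(660,328)],[(302,72),(293,28),(209,42),(219,88)]),
'upper':(.09,.056,.026,[(627,177),(691,202),(737,92),(674,67)],[(122,148),(118,102),(31,106),(33,157)]),
'roof':(.098,.056,.001,[(104,474),(180,476),(187,346),(112,346)],[(527,380),(503,335),(410,373),(440,420)])}
for k,(L,W,z,a,b) in D.items():
    g=[*px2w(t,*np.mean(T(a),0),z)[:2],0]
    for o in ([(t,T(a))],[(s,S(b))],[(t,T(a)),(s,S(b))]):
        x,f=fit(o,L,W,z,g); print(k,np.round(x[:2],4),np.degrees(x[2]).round(1),'rms',np.sqrt((f**2).mean()).round(2))
print(bot.tip_extent,[a for a in dir(bot) if a[0]!='_'])
E
```

```text
plot [0.6469 0.2219] 1.8 rms 0.38
plot [0.6467 0.2212] 2.7 rms 0.49
plot [0.6468 0.2215] 2.3 rms 0.46
ground [0.422  0.0015] -3.7 rms 0.41
ground [0.425  0.0024] -5.2 rms 0.6
ground [0.4235 0.0019] -4.4 rms 0.64
middle [ 0.4369 -0.2052] -14.2 rms 0.15
middle [ 0.4412 -0.2027] -15.8 rms 0.41
middle [ 0.4389 -0.2044] -14.9 rms 0.62
upper [ 0.6371 -0.2095] -22.9 rms 0.62
upper [ 0.6421 -0.209 ] -21.9 rms 0.46
upper [ 0.6398 -0.2094] -22.4 rms 0.78
roof [0.4246 0.2027] -1.7 rms 0.3
roof [0.424  0.2006] -2.7 rms 0.67
roof [0.4244 0.2016] -2.3 rms 0.59
0.017 ['MotionError', 'tip_extent']
```

```bash
cat > go.py <<'E'
from h import *
def go(x,y,z,yaw,d=True):
    st=readout.read_state(); p=np.array(st['tool_pos']); Rm=R.from_rotvec(st['tcp_rot'])
    Rt=R.from_euler('z',yaw,degrees=True)*R.from_matrix(np.diag([-1.,1,-1]))
    sh=Rm.inv().apply(np.array([x,y,z])-p); rv=(Rm.inv()*Rt).as_rotvec(degrees=True)
    print('go',np.round(sh,4).tolist(),np.round(rv,1).tolist(),'dist',np.linalg.norm(sh).round(3),'rows',max(np.linalg.norm(sh)/.05,np.linalg.norm(rv)/8.59).round(1))
if __name__=='__main__':
    a=list(map(float,sys.argv[1:])); go(*a)
E
python3 go.py 0.4235 0.0019 0.12 -4.4
```

```text
go [-0.4012, -0.5386, 0.1282] [-0.1, -0.0, -14.0] dist 0.684 rows 13.7
```

Emit:
jog_arm(deltas=[-0.401,-0.5385,0.128,0,0,-14,1,-0.401,-0.5385,0.128,0,0,-14,1,-0.401,-0.5385,0.128,0,0,-14,1,-0.401,-0.5385,0.128,0,0,-14,1,-0.401,-0.5385,0.128,0,0,-14,1,-0.401,-0.5385,0.128,0,0,-14,1,-0.401,-0.5385,0.128,0,0,-14,1,-0.401,-0.5385,0.128,0,0,-14,1], squeeze=25)

```text
time: 1.0
tool_pos: [0.3365, 0.2653, 0.1731]
tcp_rot: [0.12, 3.139, 0.0]
wrist_force: [1.2, -0.1, -0.0]
width: 1.003
grip_force: 0.0
```

```bash
python3 go.py 0.4235 0.0019 0.1 -4.4
```

```text
go [-0.1068, -0.256, 0.0731] [0.0, 0.0, 0.0] dist 0.287 rows 5.7
```

Emit:
jog_arm(deltas=[-0.107,-0.256,0.073,0,0,0,1,-0.107,-0.256,0.073,0,0,0,1,-0.107,-0.256,0.073,0,0,0,1,-0.107,-0.256,0.073,0,0,0,1,-0.107,-0.256,0.073,0,0,0,1,-0.107,-0.256,0.073,0,0,0,1,-0.107,-0.256,0.073,0,0,0,1,-0.107,-0.256,0.073,0,0,0,1])

```text
time: 1.8
tool_pos: [0.423, 0.0031, 0.1001]
tcp_rot: [-0.126, -3.138, -0.001]
wrist_force: [-0.3, 0.5, 0.3]
width: 0.999
grip_force: 0.0
```

```bash
python3 go.py 0.4235 0.0019 0.022 -4.4
```

```text
go [-0.0007, -0.0012, 0.0781] [0.0, -0.1, -0.2] dist 0.078 rows 1.6
```

Emit:
jog_arm(deltas=[0,-0.001,0.03,0,0,0,1,0,-0.001,0.06,0,0,0,1,0,-0.001,0.078,0,0,0,1,0,-0.001,0.078,0,0,0,1,0,-0.001,0.078,0,0,0,0.5,0,-0.001,0.078,0,0,0,0,0,-0.001,0.078,0,0,0,-1,0,-0.001,0.078,0,0,0,-1], squeeze=25)

```text
time: 2.6
tool_pos: [0.4249, 0.0029, 0.024]
tcp_rot: [0.121, 3.136, 0.001]
wrist_force: [-1.8, 1.8, 5.9]
width: 0.656
grip_force: 28.4
```

Emit:
jog_arm(deltas=[0,0,0,0,0,0,-1,0,0,0,0,0,0,-1,0,0,0,0,0,0,-1,0,0,0,0,0,0,-1])

```text
time: 3.0
tool_pos: [0.4248, 0.0029, 0.024]
tcp_rot: [0.122, 3.136, 0.001]
wrist_force: [-0.8, 3.1, 7.7]
width: 0.652
grip_force: 28.4
```

```bash
python3 - <<'E'
from h import *
s=readout.read_state();print(s)
E
python3 go.py 0.4235 0.0019 0.20 -4.4
```

```text
{'time': 3.0, 'q': array([-5.23350675e-02,  6.00529488e-02,  2.31345147e+00,  9.78632616e-04,
        7.65029247e-01, -1.54612270e+00]), 'joint_vel': array([-3.92535243e-04,  7.84830545e-04,  4.39644146e-04, -1.74073216e-03,
       -3.40047269e-04, -4.14362748e-05]), 'joint_torque': array([ -1.32364545, -27.33147919, -24.62573111,  -0.51796781,
        -0.31674318,   0.09104775]), 'tool_pos': array([0.42484094, 0.00290418, 0.0239722 ]), 'tcp_rot': array([1.21922333e-01, 3.13615536e+00, 9.98785267e-04]), 'wrist_force': array([-0.83965886,  3.13896394,  7.67772912]), 'torque': array([0.42001289, 0.15018771, 0.07658122]), 'grip_force': 28.39598536491394, 'width': 0.651620258642708}
go [0.0007, -0.001, -0.176] [0.0, 0.2, -0.1] dist 0.176 rows 3.5
```

Emit:
jog_arm(deltas=[0,0,-0.01,0,0,0,-1,0,0,-0.03,0,0,0,-1,0,0,-0.06,0,0,0,-1,0,0,-0.1,0,0,0,-1,0,0,-0.1,0,0,0,-1,0,0,-0.1,0,0,0,-1])

```text
time: 3.6
tool_pos: [0.4243, 0.0025, 0.1241]
tcp_rot: [0.122, 3.136, -0.0]
wrist_force: [0.1, -0.3, -0.6]
width: 0.652
grip_force: 27.6
```

```bash
python3 go.py 0.6361 0.221 0.12 2.3
```

```text
go [-0.1942, 0.2343, 0.0048] [-0.0, 0.2, -6.7] dist 0.304 rows 6.1
```

Emit:
jog_arm(deltas=[-0.03,0.036,0,0,0,-1,-1,-0.065,0.078,0.002,0,0,-2.5,-1,-0.097,0.117,0.002,0,0,-4,-1,-0.129,0.156,0.003,0,0,-5,-1,-0.161,0.195,0.004,0,0.1,-6,-1,-0.182,0.22,0.005,0,0.2,-6.7,-1,-0.194,0.2345,0.005,0,0.2,-6.7,-1,-0.194,0.2345,0.005,0,0.2,-6.7,-1])

```text
time: 4.4
tool_pos: [0.6351, 0.2231, 0.1149]
tcp_rot: [0.065, -3.135, 0.0]
wrist_force: [0.6, -0.8, -0.8]
width: 0.655
grip_force: 27.5
```

Emit:
jog_arm(deltas=[0,0,0.03,0,0,0,-1,0,0,0.055,0,0,0,-1,0,0,0.065,0,0,0,-1,0,0,0.065,0,0,0,-1])

```text
time: 4.8
tool_pos: [0.6314, 0.2198, 0.0491]
tcp_rot: [0.061, -3.131, 0.003]
wrist_force: [-0.8, 0.5, -1.1]
width: 0.652
grip_force: 27.5
```

```bash
python3 go.py 0.6361 0.221 0.038 2.3
python3 - <<'E'
from h import *
a=cam('top')['color'][135:205,180:250]; b=cam('scene')['color'][270:370,245:345]
cv2.imwrite('pics/h1.png',np.hstack([cv2.resize(a,(400,400),interpolation=2),cv2.resize(b,(400,400),interpolation=2)]))
E
```

```text
go [-0.0049, 0.001, 0.011] [-0.1, -0.6, -0.1] dist 0.012 rows 0.2
```

View pics/h1.png

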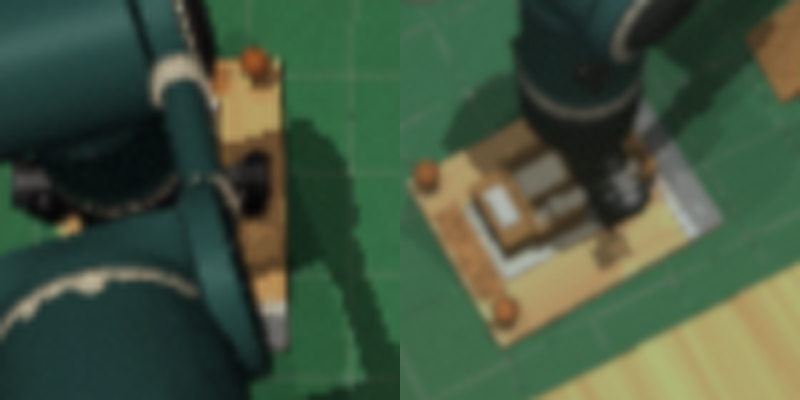

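Emit:
jog_arm(deltas=[-0.005,0.001,0,0,-0.6,0,-1,-0.005,0.001,0.004,0,-0.6,0,-1,-0.005,0.001,0.006,0,-0.6,0,-1,-0.005,0.001,0.008,0,-0.6,0,-1,-0.005,0.001,0.01,0,-0.6,0,-1,-0.005,0.001,0.01,0,-0.6,0,-1])

```text
time: 5.5
tool_pos: [0.6391, 0.2225, 0.0418]
tcp_rot: [-0.062, 3.135, 0.0]
wrist_force: [-0.5, -0.1, -0.3]
width: 0.65
grip_force: 27.5
```

```bash
python3 go.py 0.6361 0.221 0.036 2.3
```

```text
go [0.0031, -0.0014, 0.0058] [-0.0, 0.4, -0.0] dist 0.007 rows 0.1
```

Emit:
jog_arm(deltas=[0.003,-0.001,0.001,0,0.4,0,-1,0.003,-0.001,0.002,0,0.4,0,-1,0.003,-0.001,0.003,0,0.4,0,-1,0.003,-0.001,0.003,0,0.4,0,-1,0.003,-0.001,0.003,0,0.4,0,-1])

```text
time: 6.0
tool_pos: [0.6366, 0.2216, 0.0393]
tcp_rot: [0.062, -3.141, -0.0]
wrist_force: [-0.5, 0.0, -0.3]
width: 0.652
grip_force: 27.5
```

```bash
python3 go.py 0.6361 0.221 0.036 2.3
```

```text
go [0.0005, -0.0005, 0.0033] [0.0, -0.0, -0.0] dist 0.003 rows 0.1
```

Emit:
jog_arm(deltas=[0.0005,-0.0005,0.001,0,0,0,-1,0.0005,-0.0005,0.002,0,0,0,-1,0.0005,-0.0005,0.003,0,0,0,-1,0.0005,-0.0005,0.0035,0,0,0,-1,0.0005,-0.0005,0.0035,0,0,0,-1])

```text
time: 6.5
tool_pos: [0.6362, 0.221, 0.0361]
tcp_rot: [-0.062, 3.141, 0.0]
wrist_force: [-1.3, -0.3, 0.8]
width: 0.651
grip_force: 27.8
```

Emit:
jog_arm(deltas=[0,0,0.0005,0,0,0,-1,0,0,0.0005,0,0,0,0.5,0,0,0.0005,0,0,0,1,0,0,0.0005,0,0,0,1,0,0,0.0005,0,0,0,1,0,0,-0.03,0,0,0,1,0,0,-0.08,0,0,0,1,0,0,-0.12,0,0,0,1])

```text
time: 7.3
tool_pos: [0.6361, 0.221, 0.1573]
tcp_rot: [0.062, -3.141, -0.0]
wrist_force: [0.9, 0.4, 0.2]
width: 1.0
grip_force: 0.0
```

```bash
python3 go.py 0.4389 -0.2044 0.11 -14.9
```

```text
go [0.2138, -0.4173, 0.0472] [0.0, -0.0, 17.2] dist 0.471 rows 9.4
```

Emit:
jog_arm(deltas=[0.023,-0.044,0.005,0,0,2,1,0.046,-0.088,0.01,0,0,4,1,0.069,-0.132,0.015,0,0,6,1,0.092,-0.176,0.02,0,0,8,1,0.115,-0.22,0.025,0,0,10,1,0.138,-0.264,0.03,0,0,12,1,0.161,-0.308,0.036,0,0,14,1,0.184,-0.352,0.04,0,0,15.5,1])

```text
time: 8.1
tool_pos: [0.465, -0.1395, 0.1156]
tcp_rot: [0.363, 3.12, -0.0]
wrist_force: [1.2, -0.3, 0.6]
width: 0.998
grip_force: 0.0
```

```bash
python3 go.py 0.4389 -0.2044 0.10 -14.9;python3 - <<'E'
from h import *
a=cam('top')['color'][135:205,180:250]; b=cam('scene')['color'][270:370,245:345]
cv2.imwrite('pics/h2.png',np.hstack([cv2.resize(a,(400,400),interpolation=2),cv2.resize(b,(400,400),interpolation=2)]))
E
```

```text
go [0.0104, -0.0692, 0.0156] [0.0, 0.0, 1.6] dist 0.072 rows 1.4
```

View pics/h2.png

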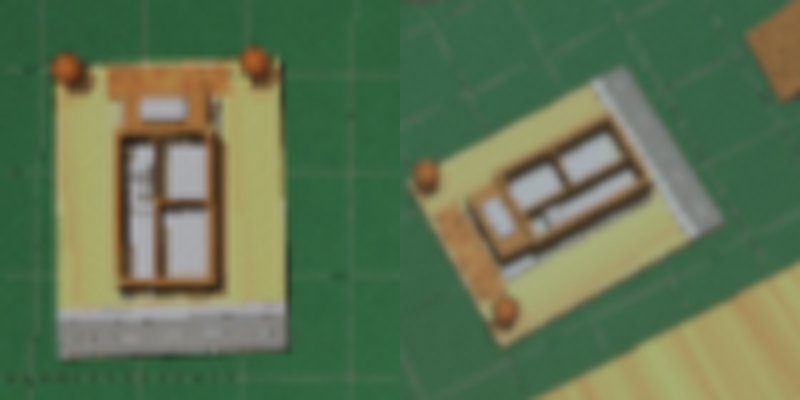

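Run:
```python
from fit import *
t,s=cam('top'),cam('scene')
k=400/70
A=[(180+(a+.5)/k-.5,135+(b+.5)/k-.5) for a,b in [(118,288),(217,289),(214,133),(118,130)]]
B=[(245+(a+.5)/4-.5,270+(b+.5)/4-.5) for a,b in [(249,184),(209,122),(99,184),(137,247)]]
for o in([(t,A)],[(s,B)],[(t,A),(s,B)]):
    x,f=fit(o,.09,.056,.044,[.635,.22,0]);print(x,np.degrees(x[2]),np.round(f,1))
# plot front mid in pixels
for x0,yw in (((.6348,.2210),2.3),):
  c,n=np.cos(np.radians(yw)),np.sin(np.radians(yw))
  for dx,dy in((-.045,.029),(-.045,-.029),(.069,-.029),(.069,.029)):
    p=[x0[0]+c*dx-n*dy,x0[1]+n*dx+c*dy,.012]; u,v=w2px(t,p);u2,v2=w2px(s,p)
    print('plot',round((u+.5-180)*k),round((v+.5-135)*k),'scene',round((u2+.5-245)*4+400),round((v2+.5-270)*4))
```

```text
[0.63248061 0.21931515 0.01903608] 1.0906868102622227 [-0.3  0.3 -0.  -0.1  0.5 -0.5 -0.2  0.3]
[0.63944322 0.22564138 0.05370633] 3.077146307412283 [ 1.4  0.3  0.3 -1.3 -1.5 -0.6 -0.2  1.4]
[0.63659971 0.22292047 0.03931758] 2.2527314527999867 [-1.2 -0.8 -0.8 -1.6 -0.9 -1.9 -1.5 -0.8  1.9 -0.8  1.  -2.5 -1.  -2.2
  0.1 -0.1]
plot 123 297 scene 656 197
plot 225 293 scene 612 127
plot 221 98 scene 465 206
plot 120 101 scene 508 279
```

Emit:
jog_arm(deltas=[0.0105,-0.05,0.01,0,0,1.6,1,0.0105,-0.069,0.0155,0,0,1.6,1,0.0105,-0.069,0.0155,0,0,1.6,1,0.0105,-0.069,0.0155,0,0,1.6,1,0.0105,-0.069,0.0155,0,0,1.6,1])

```text
time: 8.8
tool_pos: [0.4411, -0.2015, 0.1006]
tcp_rot: [0.403, 3.115, 0.001]
wrist_force: [0.2, -0.6, -0.2]
width: 1.0
grip_force: 0.0
```

```bash
python3 go.py 0.4389 -0.2044 0.022 -14.9
```

```text
go [0.0014, -0.0034, 0.0786] [0.0, 0.0, 0.2] dist 0.079 rows 1.6
```

Emit:
jog_arm(deltas=[0.0015,-0.0035,0.03,0,0,0.2,1,0.0015,-0.0035,0.06,0,0,0.2,1,0.0015,-0.0035,0.0785,0,0,0.2,1,0.0015,-0.0035,0.0785,0,0,0.2,1,0.0015,-0.0035,0.0785,0,0,0.2,0.5,0.0015,-0.0035,0.0785,0,0,0.2,0,0.0015,-0.0035,0.0785,0,0,0.2,-1,0.0015,-0.0035,0.0785,0,0,0.2,-1])

```text
time: 9.6
tool_pos: [0.4393, -0.2063, 0.0234]
tcp_rot: [0.411, 3.111, -0.001]
wrist_force: [1.8, 1.3, 5.4]
width: 0.646
grip_force: 28.6
```

Emit:
jog_arm(deltas=[0,0,0,0,0,0,-1,0,0,0,0,0,0,-1,0,0,0,0,0,0,-1])

```text
time: 9.9
tool_pos: [0.4393, -0.2063, 0.0234]
tcp_rot: [0.411, 3.111, -0.001]
wrist_force: [1.9, 2.7, 4.9]
width: 0.651
grip_force: 28.7
```

Emit:
jog_arm(deltas=[0,0,-0.01,0,0,0,-1,0,0,-0.03,0,0,0,-1,0,0,-0.06,0,0,0,-1,0,0,-0.1,0,0,0,-1,0,0,-0.12,0,0,0,-1,0,0,-0.12,0,0,0,-1,0,0,-0.12,0,0,0,-1])

```text
time: 10.6
tool_pos: [0.4376, -0.2059, 0.1421]
tcp_rot: [0.411, 3.114, -0.0]
wrist_force: [-0.3, -0.3, -0.3]
width: 0.649
grip_force: 27.9
```

```bash
python3 go.py 0.6361 0.221 0.14 2.3
```

```text
go [-0.0808, 0.4638, 0.0021] [-0.0, 0.0, -17.3] dist 0.471 rows 9.4
```

Emit:
jog_arm(deltas=[-0.006,0.036,0,0,0,-1.5,-1,-0.014,0.083,0,0,0,-3,-1,-0.022,0.13,0,0,0,-5,-1,-0.03,0.177,0,0,0,-7,-1,-0.038,0.224,0,0,0,-9,-1,-0.047,0.271,0,0,0,-11,-1,-0.055,0.318,0,0,0,-13,-1,-0.063,0.365,0,0,0,-15,-1])

```text
time: 11.4
tool_pos: [0.592, 0.1319, 0.1391]
tcp_rot: [0.002, -3.137, 0.001]
wrist_force: [0.5, -0.9, -0.4]
width: 0.647
grip_force: 27.9
```

```bash
python3 go.py 0.6361 0.221 0.12 2.3
```

```text
go [-0.0442, 0.089, 0.0188] [-0.0, -0.3, -2.2] dist 0.101 rows 2.0
```

Emit:
jog_arm(deltas=[-0.018,0.035,0.005,0,0,-1,-1,-0.034,0.07,0.01,0,0,-2,-1,-0.044,0.089,0.02,0,0,-2.2,-1,-0.044,0.089,0.035,0,0,-2.2,-1,-0.044,0.089,0.055,0,0,-2.2,-1,-0.044,0.089,0.055,0,0,-2.2,-1,-0.044,0.089,0.055,0,0,-2.2,-1,-0.044,0.089,0.055,0,0,-2.2,-1])

```text
time: 12.2
tool_pos: [0.6374, 0.2186, 0.0871]
tcp_rot: [-0.058, 3.141, 0.0]
wrist_force: [0.3, -0.5, -0.3]
width: 0.649
grip_force: 27.9
```

```bash
python3 go.py 0.6362 0.221 0.068 2.3
```

```text
go [0.0011, 0.0024, 0.0191] [0.0, 0.0, -0.2] dist 0.019 rows 0.4
```

Emit:
jog_arm(deltas=[0.001,0.0025,0.005,0,0,-0.2,-1,0.001,0.0025,0.009,0,0,-0.2,-1,0.001,0.0025,0.013,0,0,-0.2,-1,0.001,0.0025,0.015,0,0,-0.2,-1,0.001,0.0025,0.015,0,0,-0.2,-1,0.001,0.0025,0.015,0,0,-0.2,-1])

```text
time: 12.8
tool_pos: [0.6362, 0.2218, 0.0717]
tcp_rot: [0.065, -3.141, -0.0]
wrist_force: [-0.4, 0.8, 0.1]
width: 0.65
grip_force: 27.9
```

```bash
python3 go.py 0.6362 0.221 0.0675 2.3;python3 - <<'E'
from h import *
b=cam('scene')['color'][275:365,245:345]
cv2.imwrite('pics/h3.png',cv2.resize(b,None,fx=6,fy=6,interpolation=2))
E
```

```text
go [0.0001, -0.0008, 0.0042] [0.0, -0.0, 0.1] dist 0.004 rows 0.1
```

View pics/h3.png

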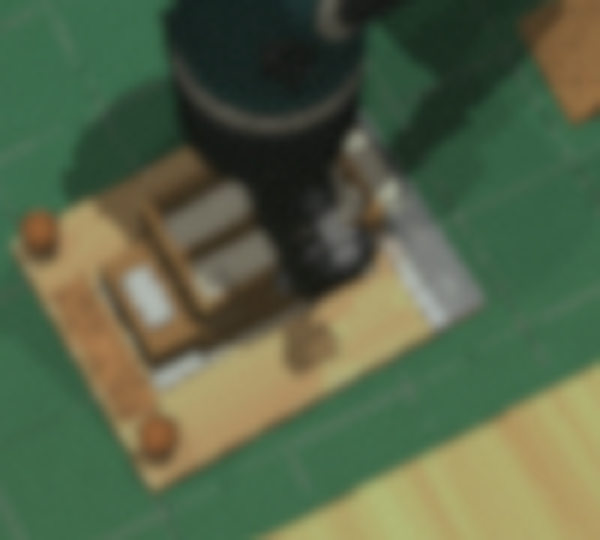

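Emit:
jog_arm(deltas=[0,-0.0008,0.0015,0,0,0,-1,0,-0.0008,0.003,0,0,0,-1,0,-0.0008,0.0035,0,0,0,-1,0,-0.0008,0.004,0,0,0,-1,0,-0.0008,0.004,0,0,0,-1])

```text
time: 13.35
tool_pos: [0.6362, 0.221, 0.0677]
tcp_rot: [0.065, -3.141, -0.0]
wrist_force: [-0.2, -0.3, -0.9]
width: 0.651
grip_force: 27.9
```

Emit:
jog_arm(deltas=[0,0,0.0005,0,0,0,-1,0,0,0.001,0,0,0,-1,0,0,0.001,0,0,0,-1])

```text
time: 13.65
tool_pos: [0.6364, 0.2211, 0.0675]
tcp_rot: [-0.065, 3.141, 0.0]
wrist_force: [-2.2, -0.5, 4.7]
width: 0.649
grip_force: 28.4
```

Contact. Release, rise, head for the upper piece.

Emit:
jog_arm(deltas=[0,0,0,0,0,0,0.5,0,0,0,0,0,0,1,0,0,0,0,0,0,1,0,0,0,0,0,0,1,0,0,-0.03,0,0,0,1,0,0,-0.07,0,0,0,1,0,0,-0.09,0,0,0,1,0,0,-0.09,0,0,0,1])

```text
time: 14.45
tool_pos: [0.6393, 0.2219, 0.1618]
tcp_rot: [-0.065, 3.133, 0.004]
wrist_force: [0.7, -0.4, 0.2]
width: 0.999
grip_force: 0.0
```

```bash
python3 go.py 0.6398 -0.2094 0.10 -22.4
```

```text
go [0.0178, -0.4311, 0.0606] [0.2, 0.4, 24.8] dist 0.436 rows 8.7
```

Emit:
jog_arm(deltas=[0.002,-0.035,0.001,0,0,2,1,0.004,-0.08,0.005,0,0,5,1,0.005,-0.125,0.01,0,0,8,1,0.008,-0.17,0.015,0,0,11,1,0.01,-0.215,0.02,0,0,14,1,0.012,-0.26,0.025,0,0,17,1,0.014,-0.305,0.03,0,0,20,1,0.016,-0.35,0.035,0,0,23,1])

```text
time: 15.25
tool_pos: [0.6334, -0.1309, 0.1197]
tcp_rot: [-0.566, -3.088, -0.001]
wrist_force: [-0.1, -0.5, -0.2]
width: 1.003
grip_force: 0.0
```

```bash
python3 go.py 0.6398 -0.2094 0.10 -22.4;python3 - <<'E'
from h import *
a=cam('top')['color'][135:205,180:250]; b=cam('scene')['color'][270:370,245:345]
cv2.imwrite('pics/h4.png',np.hstack([cv2.resize(a,(400,400),interpolation=2),cv2.resize(b,(400,400),interpolation=2)]))
E
```

```text
go [-0.0339, -0.0711, 0.0196] [-0.0, -0.1, 1.6] dist 0.081 rows 1.6
```

View pics/h4.png

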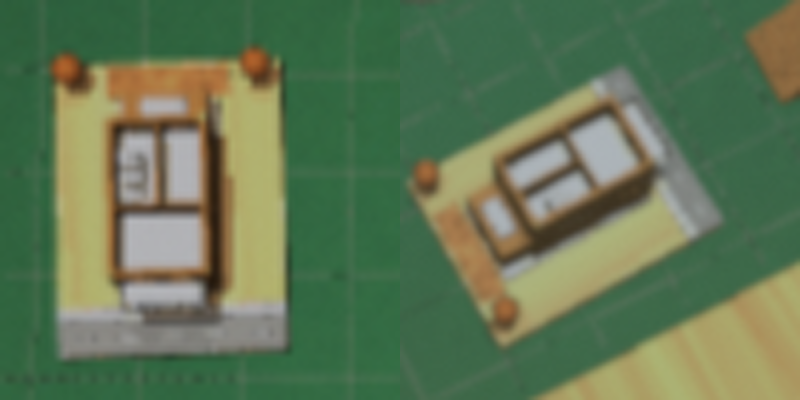

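Run:
```python
from fit import *
t,s=cam('top'),cam('scene')
k=400/70
A=[(180+(a+.5)/k-.5,135+(b+.5)/k-.5) for a,b in [(111,279),(211,276),(207,118),(108,121)]]
B=[(245+(a+.5)/4-.5,270+(b+.5)/4-.5) for a,b in [(253,167),(213,101),(96,161),(133,225)]]
for o in([(t,A)],[(s,B)],[(t,A),(s,B)]):
    x,f=fit(o,.09,.056,.072,[.635,.22,0]);print(x,np.degrees(x[2]),np.round(f,1))
```

```text
[0.63310615 0.21953076 0.0422599 ] 2.4213138815620145 [-0.3  0.3  0.2  0.2  0.3 -0.3 -0.2 -0.2]
[0.63814845 0.22272523 0.01001589] 0.5738680524489399 [ 0.8  0.2  0.2 -1.  -0.9 -0.8 -0.1  1.5]
[0.63608636 0.22131499 0.02410138] 1.380907406776434 [-1.1 -0.8 -0.6 -0.6 -0.  -1.1 -0.5 -1.3  1.2 -0.8  0.4 -1.9 -0.5 -1.4
  0.7  0.8]
```

Emit:
jog_arm(deltas=[-0.034,-0.05,0.01,0,0,1.6,1,-0.034,-0.071,0.02,0,0,1.6,1,-0.034,-0.071,0.02,0,0,1.6,1,-0.034,-0.071,0.02,0,0,1.6,1,-0.034,-0.071,0.02,0,0,1.6,1])

```text
time: 15.95
tool_pos: [0.6417, -0.2059, 0.1016]
tcp_rot: [-0.603, -3.083, -0.001]
wrist_force: [-0.2, 0.2, 0.2]
width: 1.001
grip_force: 0.0
```

```bash
python3 go.py 0.6398 -0.2094 0.022 -22.4
```

```text
go [0.0003, -0.004, 0.0796] [0.0, -0.0, 0.3] dist 0.08 rows 1.6
```

Emit:
jog_arm(deltas=[0.0005,-0.004,0.03,0,0,0.3,1,0.0005,-0.004,0.06,0,0,0.3,1,0.0005,-0.004,0.0805,0,0,0.3,1,0.0005,-0.004,0.0805,0,0,0.3,1,0.0005,-0.004,0.0805,0,0,0.3,0.5,0.0005,-0.004,0.0805,0,0,0.3,0,0.0005,-0.004,0.0805,0,0,0.3,-1,0.0005,-0.004,0.0805,0,0,0.3,-1])

```text
time: 16.75
tool_pos: [0.6413, -0.2115, 0.0236]
tcp_rot: [0.613, 3.077, -0.0]
wrist_force: [0.7, 1.0, 5.1]
width: 0.647
grip_force: 28.9
```

Emit:
jog_arm(deltas=[0,0,0,0,0,0,-1,0,0,0,0,0,0,-1,0,0,0,0,0,0,-1])

```text
time: 17.05
tool_pos: [0.6414, -0.2115, 0.0236]
tcp_rot: [0.613, 3.077, 0.0]
wrist_force: [0.2, 1.3, 6.7]
width: 0.651
grip_force: 29.1
```

Emit:
jog_arm(deltas=[0,0,-0.01,0,0,0,-1,0,0,-0.03,0,0,0,-1,0,0,-0.06,0,0,0,-1,0,0,-0.1,0,0,0,-1,0,0,-0.15,0,0,0,-1,0,0,-0.16,0,0,0,-1,0,0,-0.16,0,0,0,-1])

```text
time: 17.75
tool_pos: [0.6415, -0.2123, 0.1857]
tcp_rot: [0.613, 3.074, -0.002]
wrist_force: [-0.6, -0.1, -1.3]
width: 0.649
grip_force: 28.3
```

```bash
python3 go.py 0.6361 0.221 0.17 2.0
```

```text
go [0.1712, 0.3981, 0.0146] [-0.1, 0.4, -24.6] dist 0.434 rows 8.7
```

Emit:
jog_arm(deltas=[0.014,0.033,0,0,0,-2,-1,0.033,0.078,0,0,0,-5,-1,0.052,0.122,0,0,0,-8,-1,0.07,0.166,0,0,0.1,-11,-1,0.089,0.21,0.001,0,0.2,-14,-1,0.108,0.254,0.005,0,0.3,-17,-1,0.127,0.298,0.01,0,0.4,-20,-1,0.146,0.342,0.015,0,0.4,-23,-1])

```text
time: 18.55
tool_pos: [0.6337, 0.1619, 0.1633]
tcp_rot: [0.016, -3.13, -0.001]
wrist_force: [0.1, -0.1, -0.9]
width: 0.648
grip_force: 28.3
```

```bash
python3 go.py 0.638 0.2211 0.14 2.2
```

```text
go [-0.0051, 0.0591, 0.0233] [0.0, -0.6, -1.6] dist 0.064 rows 1.3
```

Emit:
jog_arm(deltas=[-0.0025,0.03,0.005,0,0,-1,-1,-0.005,0.055,0.015,0,0,-1.6,-1,-0.005,0.059,0.03,0,0,-1.6,-1,-0.005,0.059,0.045,0,0,-1.6,-1,-0.005,0.059,0.053,0,0,-1.6,-1,-0.005,0.059,0.053,0,0,-1.6,-1,-0.005,0.059,0.053,0,0,-1.6,-1,-0.005,0.059,0.053,0,0,-1.6,-1])

```text
time: 19.35
tool_pos: [0.6407, 0.2189, 0.1143]
tcp_rot: [0.054, -3.136, -0.003]
wrist_force: [-0.4, 0.2, -0.2]
width: 0.648
grip_force: 28.3
```

```bash
python3 go.py 0.638 0.2211 0.0965 2.2
```

```text
go [0.0026, 0.0022, 0.0178] [0.1, -0.3, -0.2] dist 0.018 rows 0.4
```

Emit:
jog_arm(deltas=[0.0025,0.002,0.005,0.1,-0.3,-0.2,-1,0.0025,0.002,0.01,0.1,-0.3,-0.2,-1,0.0025,0.002,0.013,0.1,-0.3,-0.2,-1,0.0025,0.002,0.014,0.1,-0.3,-0.2,-1,0.0025,0.002,0.014,0.1,-0.3,-0.2,-1,0.0025,0.002,0.014,0.1,-0.3,-0.2,-1])

```text
time: 19.95
tool_pos: [0.6374, 0.2217, 0.0994]
tcp_rot: [0.062, -3.14, -0.0]
wrist_force: [-0.3, 0.1, -1.7]
width: 0.649
grip_force: 28.3
```

```bash
python3 go.py 0.638 0.2211 0.0960 2.2
```

```text
go [-0.0006, -0.0006, 0.0034] [0.0, -0.1, 0.1] dist 0.004 rows 0.1
```

Emit:
jog_arm(deltas=[-0.0005,-0.0005,0.0015,0,0,0,-1,-0.0005,-0.0005,0.0025,0,0,0,-1,-0.0005,-0.0005,0.0033,0,0,0,-1,-0.0005,-0.0005,0.0038,0,0,0,-1,-0.0005,-0.0005,0.004,0,0,0,-1])

```text
time: 20.45
tool_pos: [0.6378, 0.2211, 0.0957]
tcp_rot: [0.062, -3.139, 0.0]
wrist_force: [-2.3, -1.2, 1.9]
width: 0.652
grip_force: 28.5
```

Contact at the expected height; release, rise, towards the roof.

Emit:
jog_arm(deltas=[0,0,0,0,0,0,0.5,0,0,0,0,0,0,1,0,0,0,0,0,0,1,0,0,0,0,0,0,1,0,0,-0.02,0,0,0,1,0,0,-0.05,0,0,0,1,0,0,-0.06,0,0,0,1,0,0,-0.06,0,0,0,1])

```text
time: 21.25
tool_pos: [0.6396, 0.2217, 0.1581]
tcp_rot: [-0.062, 3.137, 0.002]
wrist_force: [-0.6, 0.1, -0.2]
width: 1.001
grip_force: 0.0
```

```bash
python3 go.py 0.4244 0.2016 0.12 -2.3
```

```text
go [0.216, -0.0116, 0.0373] [0.1, 0.2, 4.6] dist 0.22 rows 4.4
```

Emit:
jog_arm(deltas=[0.03,-0.002,0.001,0,0,0.5,1,0.075,-0.004,0.005,0,0,1.5,1,0.12,-0.006,0.012,0,0,2.5,1,0.165,-0.009,0.025,0,0,4,1,0.2,-0.011,0.035,0,0,4.6,1,0.216,-0.0115,0.037,0,0.2,4.6,1,0.216,-0.0115,0.037,0,0.2,4.6,1,0.216,-0.0115,0.037,0,0.2,4.6,1])

```text
time: 22.05
tool_pos: [0.4239, 0.2016, 0.1193]
tcp_rot: [-0.063, -3.138, -0.001]
wrist_force: [-0.1, 0.1, 0.5]
width: 1.002
grip_force: 0.0
```

```bash
python3 go.py 0.4244 0.2016 0.022 -2.3;python3 - <<'E'
from h import *
a=cam('top')['color'][135:205,180:250]; b=cam('scene')['color'][270:370,245:345]
cv2.imwrite('pics/h5.png',np.hstack([cv2.resize(a,(400,400),interpolation=2),cv2.resize(b,(400,400),interpolation=2)]))
E
```

```text
go [-0.0007, -0.0, 0.0973] [0.0, -0.2, -0.0] dist 0.097 rows 1.9
```

View pics/h5.png

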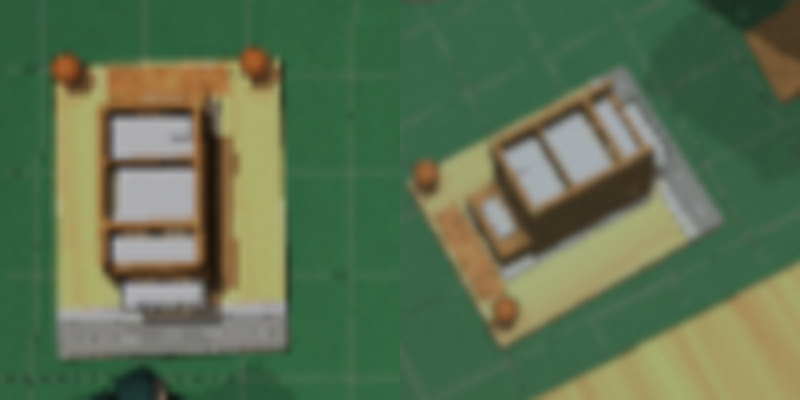

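Run:
```python
from fit import *
t,s=cam('top'),cam('scene')
k=400/70
A=[(180+(a+.5)/k-.5,135+(b+.5)/k-.5) for a,b in [(103,273),(206,271),(205,104),(101,106)]]
B=[(245+(a+.5)/4-.5,270+(b+.5)/4-.5) for a,b in [(253,150),(211,83),(93,146),(131,213)]]
for o in([(t,A)],[(s,B)],[(t,A),(s,B)]):
    x,f=fit(o,.09,.056,.098,[.635,.22,0]);print(x,np.degrees(x[2]),np.round(f,1))
```

```text
[0.63307995 0.21878406 0.02973232] 1.7035363514437754 [-0.2 -0.2  0.1 -0.3  0.   0.2  0.1  0.3]
[0.63942909 0.22203626 0.02776113] 1.5905957053301367 [ 0.7  0.3  0.2 -0.7 -1.  -0.6  0.1  1. ]
[0.63683138 0.2205846  0.02892521] 1.6572922598104152 [-0.7 -1.4 -0.5 -1.5 -0.5 -0.9 -0.5 -0.9  1.3 -0.7  0.8 -1.6 -0.3 -1.5
  0.8  0. ]
```

Emit:
jog_arm(deltas=[-0.0005,0,0.03,0,0,0,1,-0.0005,0,0.06,0,0,0,1,-0.0005,0,0.09,0,0,0,1,-0.0005,0,0.0975,0,0,0,1,-0.0005,0,0.0975,0,0,0,0.5,-0.0005,0,0.0975,0,0,0,0,-0.0005,0,0.0975,0,0,0,-1,-0.0005,0,0.0975,0,0,0,-1])

```text
time: 23.05
tool_pos: [0.4238, 0.2016, 0.0227]
tcp_rot: [-0.064, -3.139, -0.002]
wrist_force: [0.3, 0.7, 0.0]
width: 0.647
grip_force: 27.5
```

Emit:
jog_arm(deltas=[0,0,0,0,0,0,-1,0,0,0,0,0,0,-1,0,0,0,0,0,0,-1])

```text
time: 23.35
tool_pos: [0.4238, 0.2016, 0.0227]
tcp_rot: [-0.064, -3.139, -0.002]
wrist_force: [-1.3, -0.3, 6.0]
width: 0.65
grip_force: 28.3
```

Emit:
jog_arm(deltas=[0,0,-0.01,0,0,0,-1,0,0,-0.03,0,0,0,-1,0,0,-0.06,0,0,0,-1,0,0,-0.1,0,0,0,-1,0,0,-0.15,0,0,0,-1,0,0,-0.16,0,0,0,-1,0,0,-0.16,0,0,0,-1])

```text
time: 24.05
tool_pos: [0.425, 0.2018, 0.1844]
tcp_rot: [0.064, 3.14, 0.004]
wrist_force: [0.0, -0.3, -1.1]
width: 0.654
grip_force: 27.6
```

```bash
python3 go.py 0.6361 0.221 0.18 2.2
```

```text
go [-0.2102, 0.0278, 0.0046] [0.1, 0.0, -4.5] dist 0.212 rows 4.2
```

Emit:
jog_arm(deltas=[-0.03,0.004,0,0,0,-0.5,-1,-0.075,0.01,0,0,0,-1.5,-1,-0.12,0.016,0,0,0,-2.5,-1,-0.165,0.022,0.002,0,0,-3.5,-1,-0.2,0.0265,0.01,0,0,-4.3,-1,-0.21,0.0278,0.025,0,0,-4.3,-1,-0.21,0.0278,0.04,0,0,-4.3,-1,-0.21,0.0278,0.045,0,0,-4.3,-1])

```text
time: 24.85
tool_pos: [0.6304, 0.2192, 0.1299]
tcp_rot: [0.053, -3.128, 0.004]
wrist_force: [-0.3, -0.5, -1.1]
width: 0.653
grip_force: 27.5
```

Emit:
jog_arm(deltas=[0,0,0,0,0,0,-1,0,0,0,0,0,0,-1])

```text
time: 25.05
tool_pos: [0.6328, 0.2203, 0.135]
tcp_rot: [0.054, -3.135, 0.0]
wrist_force: [0.2, -0.5, -0.4]
width: 0.649
grip_force: 27.5
```

```bash
python3 go.py 0.636 0.2211 0.122 2.0
```

```text
go [-0.0033, 0.0007, 0.013] [-0.0, -0.3, -0.0] dist 0.013 rows 0.3
```

Emit:
jog_arm(deltas=[-0.001,0.0005,0.003,0,0,0,-1,-0.001,0.0005,0.006,0,0,0,-1,-0.001,0.0005,0.008,0,0,0,-1,-0.001,0.0005,0.009,0,0,0,-1,-0.001,0.0005,0.009,0,0,0,-1,-0.001,0.0005,0.009,0,0,0,-1])

```text
time: 25.65
tool_pos: [0.6349, 0.2208, 0.1262]
tcp_rot: [0.054, -3.136, -0.0]
wrist_force: [-0.7, 0.1, -0.3]
width: 0.648
grip_force: 27.5
```

```bash
python3 go.py 0.636 0.2211 0.121 2.0
```

```text
go [-0.0011, 0.0002, 0.0052] [0.0, -0.3, -0.0] dist 0.005 rows 0.1
```

Emit:
jog_arm(deltas=[-0.001,0,0.0015,0,-0.3,0,-1,-0.001,0,0.003,0,-0.3,0,-1,-0.001,0,0.004,0,-0.3,0,-1,-0.001,0,0.0045,0,-0.3,0,-1,-0.001,0,0.0045,0,-0.3,0,-1])

```text
time: 26.15
tool_pos: [0.6358, 0.2208, 0.1214]
tcp_rot: [0.054, -3.141, -0.0]
wrist_force: [0.3, -0.5, -0.8]
width: 0.653
grip_force: 27.5
```

```bash
python3 go.py 0.636 0.2211 0.1205 2.0;python3 - <<'E'
from h import *
a=cam('top')['color'][135:205,180:250]; b=cam('scene')['color'][270:370,245:345]
cv2.imwrite('pics/h6.png',np.hstack([cv2.resize(a,(400,400),interpolation=2),cv2.resize(b,(400,400),interpolation=2)]))
E
```

```text
go [-0.0002, 0.0003, 0.0009] [0.0, -0.0, -0.0] dist 0.001 rows 0.0
```

View pics/h6.png

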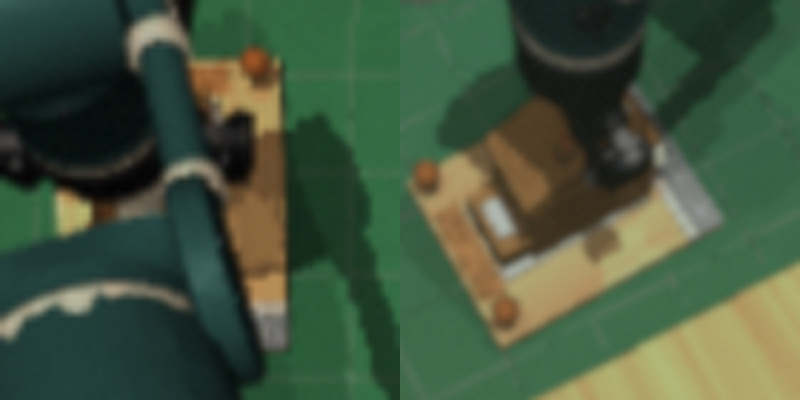

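Emit:
jog_arm(deltas=[0,0.0003,0.0005,0,0,0,-1,0,0.0003,0.001,0,0,0,-1,0,0.0003,0.0015,0,0,0,-1,0,0.0003,0.0015,0,0,0,-1])

```text
time: 26.65
tool_pos: [0.636, 0.2213, 0.1207]
tcp_rot: [-0.054, 3.141, 0.001]
wrist_force: [-0.9, 0.2, 2.7]
width: 0.652
grip_force: 27.8
```

Contact at the expected height; release and back away.

Emit:
jog_arm(deltas=[0,0,0,0,0,0,0.5,0,0,0,0,0,0,1,0,0,0,0,0,0,1,0,0,0,0,0,0,1,0,0,-0.02,0,0,0,1,0,0,-0.05,0,0,0,1,0,0,-0.09,0,0,0,1,0,0,-0.1,0,0,0,1])

```text
time: 27.45
tool_pos: [0.6386, 0.222, 0.2259]
tcp_rot: [-0.054, 3.133, 0.004]
wrist_force: [1.5, 0.4, 0.6]
width: 1.004
grip_force: 0.0
```

Emit:
jog_arm(deltas=[0.04,-0.04,0,0,0,0,1,0.075,-0.075,0,0,0,0,1,0.11,-0.11,0,0,0,0,1,0.145,-0.145,0,0,0,0,1,0.165,-0.165,0,0,0,0,1,0.165,-0.19,0,0,0,0,1,0.165,-0.2,0,0,0,0,1,0.165,-0.2,0,0,0,0,1])

```text
time: 28.25
tool_pos: [0.478, 0.0148, 0.22]
tcp_rot: [-0.05, 3.141, 0.0]
wrist_force: [-0.3, -0.1, -0.2]
width: 1.001
grip_force: 0.0
```

Run:
```python
from h import *
a=cam('top')['color'][135:205,180:250]; b=cam('scene')['color'][270:370,245:345]
cv2.imwrite('pics/h7.png',np.hstack([cv2.resize(a,(400,400),interpolation=2),cv2.resize(b,(400,400),interpolation=2)]))
```

```text
(no output)
```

View pics/h7.png

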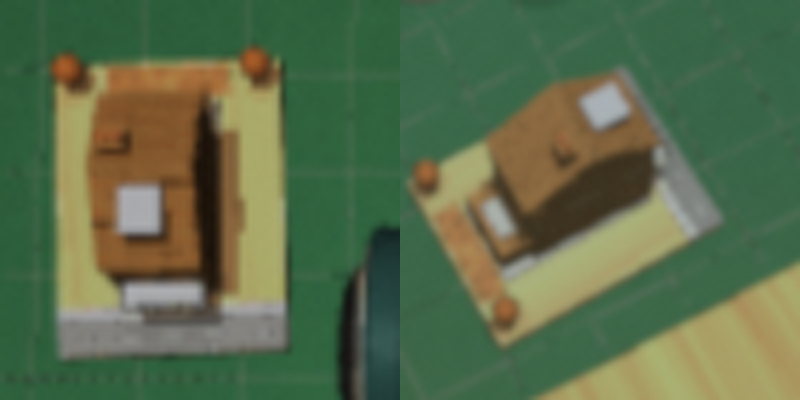

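Run:
```python
from h import *
t,s=cam('top'),cam('scene'); k=400/70
c,n=np.cos(np.radians(1.9)),np.sin(np.radians(1.9))
# project expected eaves/ridge for roof at several x, draw on enlarged picture
a=cv2.resize(t['color'][135:205,180:250],(400,400),interpolation=2);b=cv2.resize(s['color'][270:370,245:345],(400,400),interpolation=2)
def pr(p): 
    u,v=w2px(t,p);u2,v2=w2px(s,p); return ((u+.5-180)*k,(v+.5-135)*k),((u2+.5-245)*4,(v2+.5-270)*4)
def draw(L,z,col,x0=.6364,y0=.2211):
    P=[pr([x0+c*dx-n*dy,y0+n*dx+c*dy,z]) for dx,dy in((-L,.028),(-L,-.028),(L,-.028),(L,.028))]
    for im,i in((a,0),(b,1)): cv2.polylines(im,[np.int32([p[i] for p in P])],True,col,1)
draw(.049,.099,(0,0,255)); draw(0,.136,(255,255,0)); draw(.045,.012,(255,0,255))
cv2.imwrite('pics/h8.png',np.hstack([a,b]))
```

```text
(no output)
```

View pics/h8.png

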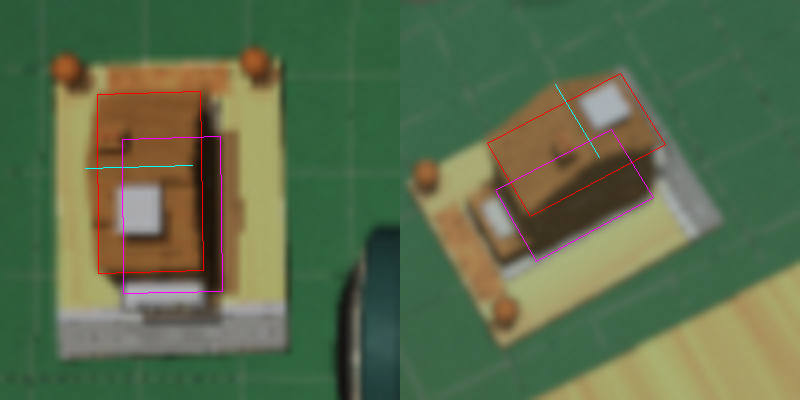

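```bash
python3 -c "
from workcell import finish_job; print(finish_job())"
```

```text
the job is handed in; nothing more can be done
None
```

The house is back together on the plot in the order asked, fronts to the street and walls flush to about 1–2 mm by the camera checks; it took about 28 s, the tape, glue bottle and glue gun were not touched, and the job is handed in (no verdict was returned).

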